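# Mirror a desk organiser for a left-handed colleague

### The arm

A 6-joint arm with a two-finger parallel gripper is mounted at the origin on the work surface; the furniture and walls round the work are solid. World frame = base frame: x ahead of the robot, y to its left, z up, the work surface at z = 0. Lengths are in m, angles in rad, forces in N, time in s.
With the tool pointing down it reaches from about 0.425 to 0.925 m from the base axis. Payload 12.5 kg.
Tool frame: the origin (TCP) lies at the very end of the fingers, on their centre line; the grasp point (between the pads) lies 19 mm behind it; z points along the fingers, y is the line along which they close (so a half turn about z gives the same grasp; the last joint's range is limited). The gripper opens to 85 mm and grips with 20 to 120 N. Pads are 22 mm wide; open, the fingers measure 114 mm over their backs; the gripper's body (76 mm by 85 mm) begins 54 mm behind the grasp point. The pads swing forward as they close: fully open they stand 13 mm farther back than shut.
Start: joints at [1.073, 0.491, 1.559, -0, 1.092, -0.106], TCP at [0.239, 0.578, 0.231] pointing down, gripper open.
Joint ranges: [-3.1, 3.1], [-0.84, 2.19], [0.05, 2.79], [-1.13, 4.28], [0.06, 2.93], [-2.69, 2.69]. Speed limits (rad/s): [2.22, 2.22, 2.79, 3.14, 3.14, 3.14].

### API

Orientations are given as a 3x3 rotation matrix whose columns are the frame's x, y, z axes.
In Python, from rig import bot gives the robot as it stands. Calls block until the motion is done:
- bot.move_to(position, orientation): joint-space move of the TCP to a pose.
- bot.move_l(position, rot=None, v=0.15, stop_force=None): straight line of the TCP; rot=None keeps the orientation; v is the mean speed in m/s. With stop_force (N) it stops when the force on the tool has changed by that much, and returns True; else False.
- bot.move_j(angles): joint-space move.
- bot.command_gripper(opening): opening from 0.0 (shut) to 1.0 (fully open); the grip force is fixed at half the most; returns when the fingers have stopped.
- bot.dwell(seconds).
- bot.inverse_kinematics(position, orientation): joint angles nearest the present ones, or None.
- bot.read_state(): the state.
- bot.snapshot(name): name is "scene" or "top" or "wrist"; returns the picture (480x640x3 uint8, blue, green, red); there is no depth.
- bot.calibration(name): a dict with "fx", "fy", "cx", "cy" (pixels), "dist_coeffs" ([k1, k2, p1, p2, k3] as OpenCV has them; the pictures are not rectified), "origin" and "rotation" of the camera in the world. Camera axes: x right, y down, z forward; pixel columns grow to the right and rows downward; lengths in m; the calibration is good to about 2 mm. A picture is of the moment at which its call begins: read the wrist's pose just before it. calibration takes no time and is no camera call; for the wrist camera it gives the pose at the moment of the call.
A pose or a line that the arm cannot do raises bot.Unreachable and nothing moves.
- bot.close_job(): hands the job in; it is judged then, once.
The state is a dict: "time": time; "joints": joint angles; "dq": joint speeds; "joint_torque": joint torques, N m; "tool_pos": TCP position; "orientation": TCP orientation; "wrist_force": force on the tool from outside, world axes, zero at the start; "torque": the same for the moment, N m; "finger_gap": opening from 0.0 (shut) to 1.0 (fully open); "gripper_force": force on a finger pad.
Only numpy, scipy, OpenCV 4.12 (cv2) and the standard library are available. Lean on these libraries where they do the work, as an engineer would, in place of code of your own. Each camera call takes 0.05 s, during which the arm holds its last target. There are 200 camera calls.

### The job

A left-handed colleague is taking over this desk. Move the four small things from the full organiser rack to the empty one in mirror order, as seen from the robot: the leftmost thing goes into the rightmost bay, and so on until the rightmost is in the leftmost bay. Lay each right way up in the middle of its bay, lengthways from front to back, let go of it, and leave the stapler where it is.

Things in the scene. Friction and masses are not known exactly. Their poses are not given: they have to be found in the camera images.
- eraser: pink eraser in a blue sleeve, 42 x 23 x 14 mm (x long, y wide, z high). Origin: centre of its underside, z up. It lies near the middle of its pad, long side roughly front to back; the next thing in the row is 66 mm away, centre to centre, so fingers opened wide touch the neighbours.
- usb_stick: dark blue memory stick with a metal plug, 54 x 18 x 8 mm (x long, plug at +x; the plug's last 14 mm are narrower). Origin: centre of its underside, z up. It lies near the middle of its pad, long side roughly front to back; the next thing in the row is 66 mm away, centre to centre, so fingers opened wide touch the neighbours.
- belt_clip: black plastic belt clip, a narrow bar 75 x 20 x 14 mm (x long; 11 mm high at the sides). Origin: centre of its underside, z up. It lies near the middle of its pad, long side roughly front to back; the next thing in the row is 66 mm away, centre to centre, so fingers opened wide touch the neighbours.
- key_tag: flat yellow key tag, 24 x 75 x 9 mm (y is its LONG axis, x its width). Origin: centre of its underside, z up. It lies near the middle of its pad, long side roughly front to back; the next thing in the row is 66 mm away, centre to centre, so fingers opened wide touch the neighbours.
- liner_eraser: flat grey felt pad, 90 x 58 x 3 mm, fixed, on which the eraser lies at the start. Origin: centre of its underside; top 3 mm higher, 16 mm above the table. x to the rack's rear, y to its left. The four pads are alike, one in each bay of the full white rack, in a row along y 66 mm apart, with ribs 1 mm above the pads between them
- liner_usb_stick: flat grey felt pad, 90 x 58 x 3 mm, fixed, on which the memory stick lies at the start. Origin: centre of its underside; top 3 mm higher, 16 mm above the table. x to the rack's rear, y to its left. The four pads are alike, one in each bay of the full white rack, in a row along y 66 mm apart, with ribs 1 mm above the pads between them
- liner_belt_clip: flat grey felt pad, 90 x 58 x 3 mm, fixed, on which the belt clip lies at the start. Origin: centre of its underside; top 3 mm higher, 16 mm above the table. x to the rack's rear, y to its left. The four pads are alike, one in each bay of the full white rack, in a row along y 66 mm apart, with ribs 1 mm above the pads between them
- liner_key_tag: flat grey felt pad, 90 x 58 x 3 mm, fixed, on which the key tag lies at the start. Origin: centre of its underside; top 3 mm higher, 16 mm above the table. x to the rack's rear, y to its left. The four pads are alike, one in each bay of the full white rack, in a row along y 66 mm apart, with ribs 1 mm above the pads between them
- empty_rack: the empty white plastic organiser rack, fixed, 104 mm deep (x), 274 mm wide (y). Origin: centre of its underside; x to its rear lip (24 mm high), away from the robot, y to its left. Four bays in a row, centres at x = -2 mm and, left to right, y = +99, +33, -33, -99 mm, each a felt floor 90 x 58 mm, 16 mm above the table; ribs between them stand 1 mm above the felt
- stapler: blue desk stapler, 128 x 32 x 48 mm (x long), loose, standing on the table behind the racks. Origin: centre of its underside. To be left alone

How it is judged:
By the outcome, as a careful person would: the job done as asked, in the order asked, and still so for the second after the job is handed in, with the robot touching nothing.
It also fails if it takes over 96 s, if anything falls off the work surface, if the arm or the gripper's body presses on something with over 40 N, if the wrist force passes 120 N, or if a joint passes its speed limit or range.

## Working session

There is one attempt and no reset: what is moved stays moved. The work goes in short steps, each a Python script; the robot and the scene stay as the last script left them, time stands still between calls to the robot, and variables do not carry over. Pictures are saved under pics/ and viewed, at most 14 in all, crops included, and the job is handed in when it is done.

```bash
ls; mkdir -p pics; python3 - <<'E'
from rig import bot
import cv2,numpy as np
for n in ["top","scene"]:
    cv2.imwrite(f"pics/{n}0.png",bot.snapshot(n)); c=bot.calibration(n); print(n,{k:np.round(v,4).tolist() for k,v in c.items()})
s=bot.read_state();print(s["time"],np.round(s["orientation"],3).tolist(),s["finger_gap"])
E
```

```text
pics
top {'fx': 564.6151, 'fy': 564.6151, 'cx': 316.1478, 'cy': 236.9009, 'dist_coeffs': [0.0025, 0.0, 0.0, 0.0, 0.0], 'origin': [0.4559, -0.0668, 1.3594], 'rotation': [[0.0264, -0.9975, 0.0662], [-0.9994, -0.0279, -0.021], [0.0228, -0.0656, -0.9976]]}
scene {'fx': 503.9874, 'fy': 503.9874, 'cx': 310.8028, 'cy': 241.4083, 'dist_coeffs': [0.0075, 0.0, 0.0, 0.0, 0.0], 'origin': [0.1308, -0.4419, 0.7267], 'rotation': [[0.6778, -0.5605, 0.4759], [-0.7353, -0.521, 0.4335], [0.005, -0.6437, -0.7653]]}
0.1 [[-0.924, 0.382, -0.0], [0.382, 0.924, -0.001], [0.0, -0.001, -1.0]] 1.0002146184444152
```

View pics/top0.png

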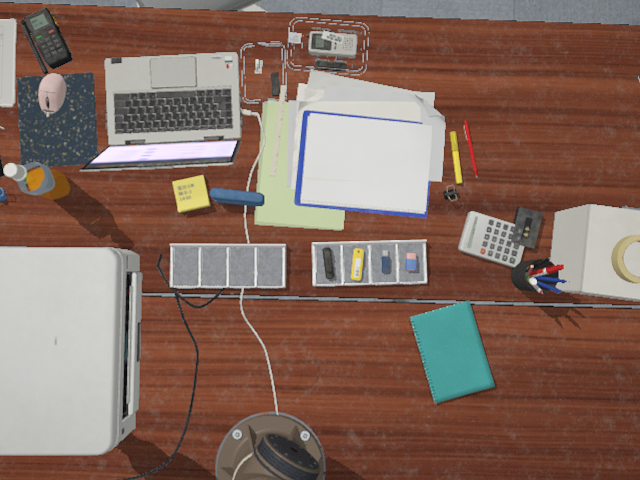

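View pics/scene0.png

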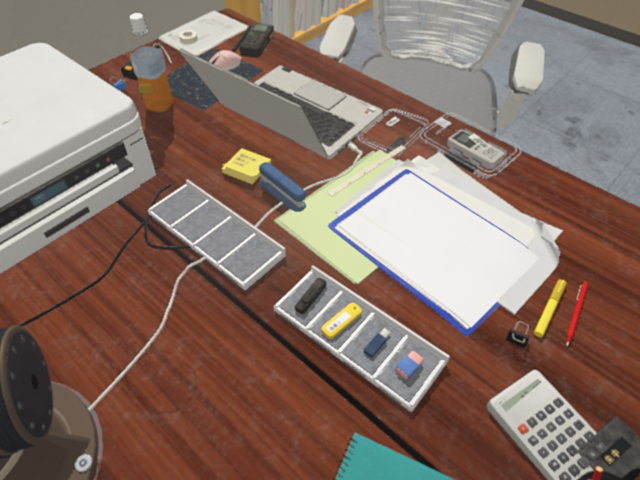

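The top view shows the empty rack at columns 170–286 and the full one at columns 312–427, both at rows 240–288. The row from left to right is clip (328,264), tag (358,264), stick (386,262) and eraser (411,262), with the stapler at (237,197). Next: rough positions, then a closer wrist view of each rack.

```bash
cat > h.py <<'E'
from rig import bot
import cv2,numpy as np
def cast(c,px,z):
    K=np.array([[c["fx"],0,c["cx"]],[0,c["fy"],c["cy"]],[0,0,1]])
    u=cv2.undistortPoints(np.array(px,float).reshape(-1,1,2),K,np.array(c["dist_coeffs"])).reshape(-1,2)
    d=np.c_[u,np.ones(len(u))]@np.array(c["rotation"]).T
    o=np.array(c["origin"]); return o+d*((z-o[2])/d[:,2])[:,None]
def R(yaw):  # tool down, closing axis y at angle yaw from world y
    c,s=np.cos(yaw),np.sin(yaw); return np.array([[-c,-s,0],[-s,c,0],[0,0,-1.]])
E
python3 - <<'E'
from h import *
c=bot.calibration("top")
print(np.round(cast(c,[(328,264),(358,264),(386,262),(411,262),(185,266),(271,266)],.022),3).tolist())
print(np.round(cast(c,[(171,246),(284,245),(286,287),(171,287),(313,243),(426,242),(427,284),(313,285)],.018),3).tolist())
w=bot.calibration("wrist");s=bot.read_state();Rt=s["orientation"]
print(np.round(Rt.T@(np.array(w["origin"])-s["tool_pos"]),3),np.round(Rt.T@np.array(w["rotation"]),3).tolist(),w["fx"],w["dist_coeffs"])
for p in [(.48,-.22,.3),(.48,.13,.3)]:
    for y in (0,np.pi): 
        q=bot.inverse_kinematics(p,R(y)); print(p,y,None if q is None else np.round(q,2))
E
```

```text
[[0.481, -0.125, 0.022], [0.483, -0.196, 0.022], [0.49, -0.262, 0.022], [0.491, -0.322, 0.022], [0.467, 0.212, 0.022], [0.473, 0.01, 0.022]]
[[0.514, 0.248, 0.018], [0.523, -0.019, 0.018], [0.424, -0.027, 0.018], [0.417, 0.243, 0.018], [0.53, -0.088, 0.018], [0.54, -0.358, 0.018], [0.44, -0.362, 0.018], [0.431, -0.091, 0.018]]
[ 0.069  0.001 -0.143] [[-0.001, -0.963, -0.268], [1.0, -0.001, 0.001], [-0.001, -0.268, 0.963]] 347.8564448149007 [-0.04470419  0.          0.          0.          0.        ]
(0.48, -0.22, 0.3) 0 [-0.55  0.28  1.7  -0.    1.16 -2.13]
(0.48, -0.22, 0.3) 3.141592653589793 [-0.55  0.28  1.7  -0.    1.16  1.02]
(0.48, 0.13, 0.3) 0 [ 0.13  0.24  1.77 -0.    1.14 -1.44]
(0.48, 0.13, 0.3) 3.141592653589793 [ 0.13  0.24  1.77 -0.    1.14  1.7 ]
```

```bash
python3 - <<'E'
from h import *
import pickle
out={}
for n,p in (("empty",(.425,.11,.15)),("full",(.42,-.225,.15))):
    bot.move_to(p,R(0)); bot.dwell(.1); c=bot.calibration("wrist"); im=bot.snapshot("wrist")
    cv2.imwrite(f"pics/w_{n}.png",im); out[n]=c
pickle.dump(out,open("cal.pkl","wb")); print(bot.read_state()["time"])
a=cv2.imread("pics/w_empty.png");b=cv2.imread("pics/w_full.png")
cv2.imwrite("pics/both.png",np.vstack([a[60:340],b[60:340]]))
E
```

```text
3.5167
```

View pics/both.png

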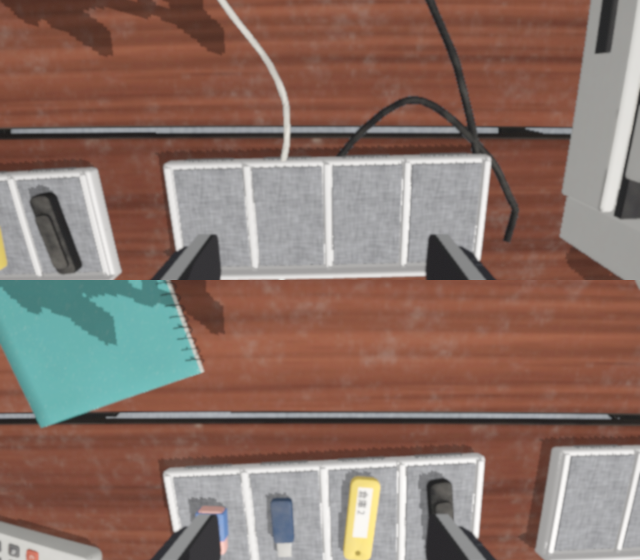

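The wrist image is rotated: down is away from the robot, and the open fingers hide the rear of both racks (below about row 235 in the crop). I'll move the tool about 75 mm forward and retake both.

```bash
python3 - <<'E'
from h import *
import pickle
out={}
for n,p in (("full",(.495,-.225,.16)),("empty",(.48,.11,.16))):
    bot.move_to(p,R(0)); bot.dwell(.1); c=bot.calibration("wrist"); im=bot.snapshot("wrist")
    cv2.imwrite(f"pics/w_{n}.png",im); out[n]=c
pickle.dump(out,open("cal.pkl","wb")); print(bot.read_state()["time"])
a=cv2.imread("pics/w_empty.png");b=cv2.imread("pics/w_full.png")
cv2.imwrite("pics/both2.png",np.vstack([a[20:300],b[20:300]]))
E
```

```text
5.4833
```

View pics/both2.png

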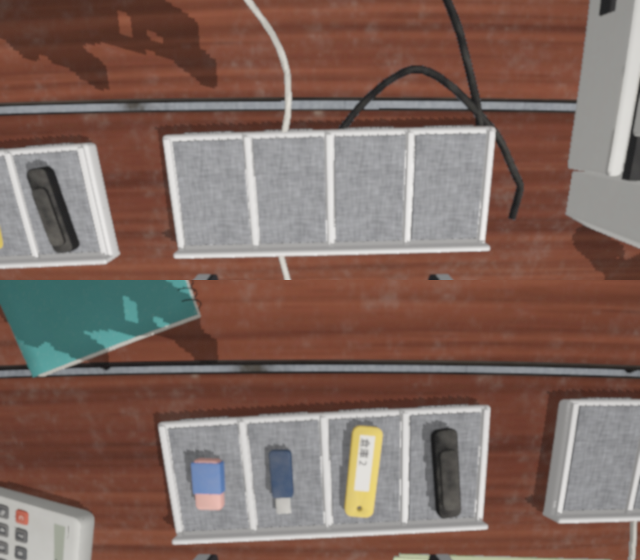

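Both racks are now fully visible. The empty rack spans x 165–495, rows 147–275 of its frame. In the full rack the eraser is at (208,223), the stick at (281,220), the tag at (363,210) and the clip at (446,212). Next: segment and measure.

```bash
cat > meas.py <<'E'
from h import *
def rect(c,cnt,z):
    p=cast(c,cnt.reshape(-1,2),z)[:,:2].astype(np.float32)
    (x,y),(a,b),t=cv2.minAreaRect(p*1000)
    if a<b: t+=90; a,b=b,a
    t=(t+90)%180-90          # long axis angle from world x, deg
    return np.round([x,y,a,b,t],1)
def blobs(m,amin):
    cs,_=cv2.findContours(m.astype(np.uint8),cv2.RETR_EXTERNAL,cv2.CHAIN_APPROX_NONE)
    return [k for k in cs if cv2.contourArea(k)>amin]
def felt(im):
    h=cv2.cvtColor(cv2.GaussianBlur(im,(5,5),0),cv2.COLOR_BGR2HSV).astype(int)
    m=((h[...,1]<45)&(h[...,2]>90)&(h[...,2]<195)).astype(np.uint8)
    m[:120]=0;m[290:]=0
    return cv2.morphologyEx(cv2.morphologyEx(m,cv2.MORPH_CLOSE,np.ones((3,3))),cv2.MORPH_OPEN,np.ones((7,7)))
def things(im):
    h=cv2.cvtColor(im,cv2.COLOR_BGR2HSV).astype(int);H,S,V=h[...,0],h[...,1],h[...,2]
    y=(H>18)&(H<35)&(S>110); k=(V<62); b=(H>100)&(H<130)&(S>90); r=((H<14)|(H>165))&(S>50)
    return y,k,b,r
E
python3 - <<'E'
from meas import *
import pickle
cal=pickle.load(open("cal.pkl","rb"))
e=cv2.imread("pics/w_empty.png");f=cv2.imread("pics/w_full.png")
for k in blobs(felt(e),3000): print("bay",rect(cal["empty"],k,.016),cv2.boundingRect(k))
c=cal["full"]
for k in blobs(felt(f),2000): print("fullbay",rect(c,k,.016),cv2.boundingRect(k))
wins={"eraser":(180,190,55,70,14),"usb":(258,175,47,85,8),"tag":(337,155,55,110,9),"clip":(420,155,50,110,12)}
g=f.astype(int).max(2)-f.astype(int).min(2)
V=f.max(2)
for n,(x,y,w,h,t) in wins.items():
    m=np.zeros(g.shape,bool); m[y:y+h,x:x+w]=True
    m&={"eraser":g>35,"usb":(g>28)|(V<80)|(V>185),"tag":g>60,"clip":V<80}[n]
    m=cv2.morphologyEx(m.astype(np.uint8),cv2.MORPH_CLOSE,np.ones((5,5)))
    for k in blobs(m,150): print(n,rect(c,k,.016+t/2000),cv2.boundingRect(k))
    f[m>0]=(0,255,0)
cv2.imwrite("pics/mask.png",cv2.resize(f[130:290,150:500],None,fx=2,fy=2))
E
```

```text
bay [ 482.  -140.2  103.    98.9  -87. ] (0, 170, 104, 115)
bay [470.5 114.6 267.4  98.5 -88.7] (172, 153, 317, 121)
bay [437.8 336.2 201.7  87.1  44.9] (481, 120, 159, 147)
fullbay [ 534.1 -473.2   86.5   61.5   75.2] (0, 228, 94, 62)
fullbay [ 485.  -222.1  274.1  107.3  -86.5] (167, 148, 318, 137)
fullbay [472.3  16.2 108.8  92.5   1.5] (544, 137, 96, 127)
eraser [ 490.1 -317.6   42.7   27.3   -1.9] (191, 199, 34, 51)
usb [ 489.1 -256.7   52.    16.9    1.1] (271, 191, 22, 62)
tag [ 480.9 -189.8   76.1   24.9   -4.6] (345, 166, 38, 91)
clip [ 481.3 -122.    75.2   20.9    8.4] (430, 168, 27, 90)
```

View pics/mask.png

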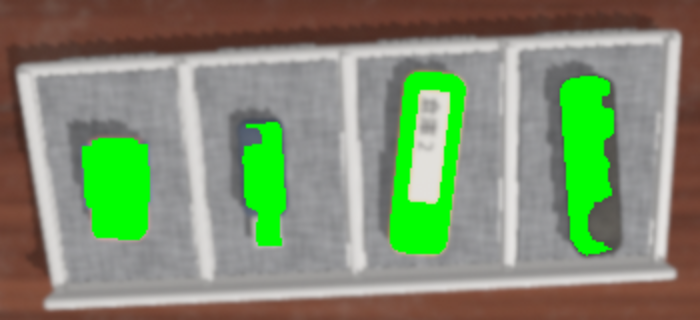

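Eraser and tag masks are good. The stick (upper left) and clip (right side) masks are partial, and the bays merged. I'll check intensities to set better thresholds.

```bash
python3 - <<'E'
from meas import *
f=cv2.imread("pics/w_full.png");e=cv2.imread("pics/w_empty.png")
V=f.max(2).astype(int);g=V-f.min(2)
for r in (185,210,235): print("clipV",V[r,422:468].tolist())
for r in (195,205,220): print("usb V",V[r,260:300].tolist(),"\n   g",g[r,260:300].tolist())
print("empty",e.max(2)[210,165:265].tolist())
E
```

```text
clipV [146, 135, 117, 106, 103, 102, 102, 98, 84, 56, 33, 28, 31, 38, 46, 51, 54, 55, 58, 58, 57, 57, 58, 59, 62, 65, 68, 70, 73, 74, 75, 75, 74, 75, 77, 98, 128, 144, 145, 141, 138, 139, 142, 145, 147, 148]
clipV [146, 145, 137, 117, 104, 101, 101, 100, 99, 93, 78, 52, 31, 30, 40, 52, 57, 54, 48, 55, 67, 71, 72, 71, 72, 71, 69, 69, 71, 73, 75, 77, 80, 82, 84, 85, 95, 121, 140, 148, 151, 152, 152, 152, 151, 149]
clipV [148, 151, 152, 145, 129, 117, 112, 105, 101, 100, 98, 89, 68, 43, 30, 32, 44, 51, 49, 46, 51, 66, 77, 81, 82, 84, 85, 86, 87, 88, 90, 90, 91, 90, 91, 92, 89, 90, 107, 130, 142, 145, 143, 144, 148, 147]
usb V [154, 153, 150, 145, 130, 114, 106, 102, 99, 100, 107, 110, 111, 112, 112, 112, 112, 112, 112, 112, 112, 113, 113, 113, 113, 113, 115, 117, 120, 119, 115, 123, 137, 144, 145, 145, 145, 149, 152, 151] 
   g [2, 3, 2, 3, 2, 2, 3, 4, 10, 19, 25, 27, 27, 27, 28, 28, 27, 27, 27, 28, 29, 29, 30, 31, 31, 31, 31, 32, 32, 33, 30, 18, 8, 3, 2, 3, 3, 2, 3, 2]
usb V [150, 150, 149, 147, 138, 119, 102, 95, 94, 96, 102, 108, 111, 113, 113, 113, 113, 113, 113, 113, 114, 113, 113,
[... 396 characters left out ...]
, 116, 121, 140, 151, 153, 150, 147, 147, 146] 
   g [3, 3, 2, 2, 3, 2, 3, 2, 2, 5, 13, 26, 34, 37, 38, 38, 36, 35, 34, 35, 35, 36, 37, 38, 39, 40, 41, 40, 40, 41, 42, 40, 25, 9, 3, 3, 2, 2, 3, 2]
empty [96, 89, 89, 102, 140, 186, 214, 224, 227, 227, 223, 216, 209, 193, 170, 160, 159, 158, 158, 159, 160, 160, 160, 159, 158, 160, 162, 161, 160, 157, 156, 158, 161, 160, 157, 153, 153, 152, 152, 156, 159, 160, 160, 159, 161, 165, 168, 167, 163, 162, 163, 164, 165, 164, 163, 162, 159, 157, 156, 155, 154, 152, 150, 148, 149, 150, 150, 151, 153, 157, 157, 156, 153, 152, 152, 151, 151, 151, 153, 158, 168, 184, 202, 213, 220, 224, 227, 228, 225, 219, 209, 188, 165, 158, 158, 159, 159, 160, 160, 161]
```

```bash
python3 - <<'E'
from meas import *
import pickle
cal=pickle.load(open("cal.pkl","rb"))
e=cv2.imread("pics/w_empty.png");f=cv2.imread("pics/w_full.png")
c=cal["empty"]; V=cv2.medianBlur(e,3).max(2); G=e.max(2).astype(int)-e.min(2)
m=((V<185)&(G<22)&(V>100)).astype(np.uint8); m[:148]=0;m[272:]=0;m[:,:165]=0;m[:,492:]=0
m=cv2.morphologyEx(m,cv2.MORPH_OPEN,np.ones((5,5)))
for k in blobs(m,3000): print("bay",rect(c,k,.016),cv2.boundingRect(k))
mk=e.copy();mk[m>0]=(0,255,0)
c=cal["full"];g=f.astype(int).max(2)-f.astype(int).min(2);V=f.max(2)
for n,(x,y,w,h,t) in {"usb":(258,175,47,85,8),"clip":(420,155,50,110,12)}.items():
    m=np.zeros(g.shape,bool); m[y:y+h,x:x+w]=True
    m&={"usb":(g>14)|(V>180),"clip":V<95}[n]
    m=cv2.morphologyEx(m.astype(np.uint8),cv2.MORPH_OPEN,np.ones((3,3)))
    for k in blobs(m,150): print(n,rect(c,k,.016+t/2000),cv2.boundingRect(k))
    f[m>0]=(0,255,0)
cv2.imwrite("pics/mask2.png",cv2.resize(np.vstack([f[140:290,150:500],mk[140:290,150:500]]),None,fx=1.9,fy=1.9))
E
```

```text
bay [470.4 117.9 264.4  97.7 -88.7] (173, 153, 316, 119)
usb [ 509.3 -255.9   11.5   11.     0. ] (277, 239, 14, 14)
usb [ 482.  -257.    39.9   18.6    1.5] (269, 190, 25, 48)
clip [ 481.  -121.9   76.4   22.2    8.9] (429, 167, 31, 91)
```

View pics/mask2.png

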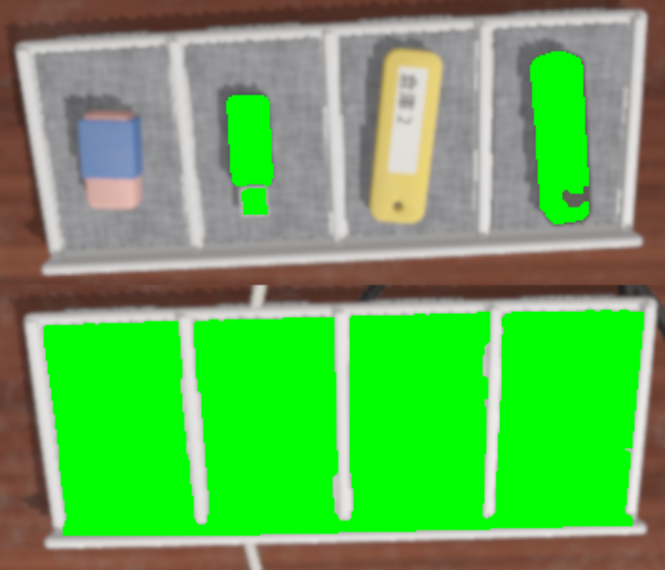

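The stick and clip masks are now good. For the empty rack I'll locate the ribs and the outer edges directly.

```bash
python3 - <<'E'
from meas import *
import pickle
cal=pickle.load(open("cal.pkl","rb"))
for name,x0,x1,r0,r1,fr,rr in (("empty",165,496,165,258,(145,165),(255,285)),("full",160,492,165,250,(135,170),(258,290))):
    e=cv2.imread(f"pics/w_{name}.png"); c=cal[name]; V=cv2.GaussianBlur(e,(3,3),0).max(2).astype(int)
    m=V>185
    # ribs: row-wise runs of bright pixels
    runs=[]
    for r in range(r0,r1,4):
        cols=np.flatnonzero(m[r,x0:x1])+x0
        for s in np.split(cols,np.flatnonzero(np.diff(cols)>2)+1):
            if 3<=len(s)<=18: runs.append((s.mean(),r))
    P=cast(c,runs,.017)
    ys=P[:,1]
    for lab in np.unique(np.round((ys-P[:,1].min())/.066)):
        q=P[np.abs((ys-ys.min())/.066-lab)<.3]
        if len(q)>6:
            a,b=np.polyfit(q[:,0],q[:,1],1); print(name,"rib",len(q),"y@x=.48: %.4f yaw %.1f"%(a*.48+b,np.degrees(np.arctan(a))))
    # front/rear outer edges
    fp,rp=[],[]
    for u in range(x0+20,x1-20,6):
        a=np.flatnonzero(m[fr[0]:fr[1],u]); b=np.flatnonzero(e[rr[0]:rr[1],u].min(1)>120)
        if len(a): fp.append((u,a[0]+fr[0]-.5))
        if len(b): rp.append((u,b[-1]+rr[0]+.5))
    for n,p,z in (("front",fp,.018),("rear",rp,.024)):
        q=cast(c,p,z);a,b=np.polyfit(q[:,1],q[:,0],1);ym=q[:,1].mean()
        print(name,n,"x at y=%.3f: %.4f yaw %.1f resid %.4f"%(ym,a*ym+b,-np.degrees(np.arctan(a)),np.std(q[:,0]-a*q[:,1]-b)))
E
```

```text
empty rib 24 y@x=.48: -0.0141 yaw 0.8
empty rib 24 y@x=.48: 0.0514 yaw 1.8
empty rib 24 y@x=.48: 0.1167 yaw 0.7
empty rib 24 y@x=.48: 0.1829 yaw 1.7
empty rib 24 y@x=.48: 0.2488 yaw 1.3
empty front x at y=0.114: 0.4178 yaw 1.3 resid 0.0009
empty rear x at y=0.116: 0.5213 yaw 1.4 resid 0.0011
full rib 21 y@x=.48: -0.3512 yaw 2.8
full rib 22 y@x=.48: -0.2858 yaw 2.8
full rib 22 y@x=.48: -0.2199 yaw 3.1
full rib 22 y@x=.48: -0.1541 yaw 3.0
full rib 22 y@x=.48: -0.0880 yaw 2.9
full front x at y=-0.222: 0.4342 yaw 2.8 resid 0.0013
full rear x at y=-0.222: 0.5370 yaw 2.9 resid 0.0003
```

The rib spacing measures 65.8 mm against 66 given, and the rack depth 103 mm against 104. The empty rack is therefore at (0.4695, 0.1165), yaw 1.35°. I'll start with the stick, since it's the thinnest.

```bash
cat > pp.py <<'E'
from h import *
YAW=np.radians(1.35); C=np.array([.4695,.1165])
def bay(y): return C+np.array([[np.cos(YAW),-np.sin(YAW)],[np.sin(YAW),np.cos(YAW)]])@[-.002,y]
OBJ={"usb":((.489,-.257),1.5,.033),"eraser":((.490,-.3178),-.5,.099),"tag":((.481,-.1898),-4.6,-.033),"clip":((.481,-.1219),8.7,-.099)}
ZH=.10
def run(n,z=.018,op=.55):
    (x,y),a,by=OBJ[n]; r=R(np.radians(a)); b=bay(by); rp=R(YAW)
    bot.command_gripper(op)
    bot.move_to((x,y,ZH),r)
    hit=bot.move_l((x,y,z),v=.12,stop_force=12); bot.command_gripper(0.)
    s=bot.read_state(); print(n,"pick hit",hit,"z %.4f gap %.3f F %.1f"%(s["tool_pos"][2],s["finger_gap"],s["gripper_force"]))
    bot.move_l((x,y,ZH),v=.2)
    bot.move_to((*b,ZH),rp); g=bot.read_state()
    hit=bot.move_l((*b,z+.0005),v=.12,stop_force=12); bot.command_gripper(op-.1)
    s=bot.read_state(); print(" carried gap %.3f; place hit"%g["finger_gap"],hit,"z %.4f"%s["tool_pos"][2],"t",s["time"])
    bot.move_l((*b,ZH),v=.2)
E
python3 - <<'E'
from pp import *
print(bay(.099),bay(-.099))
run("usb")
bot.move_to((.48,.11,.16),R(0)); cv2.imwrite("pics/p1.png",bot.snapshot("wrist"))
E
```

```text
[0.46516814 0.2154254 ] [0.46983297 0.01748036]
usb pick hit False z 0.0189 gap 0.181 F 58.6
 carried gap 0.179; place hit True z 0.0184 t 11.6417
```

View pics/p1.png

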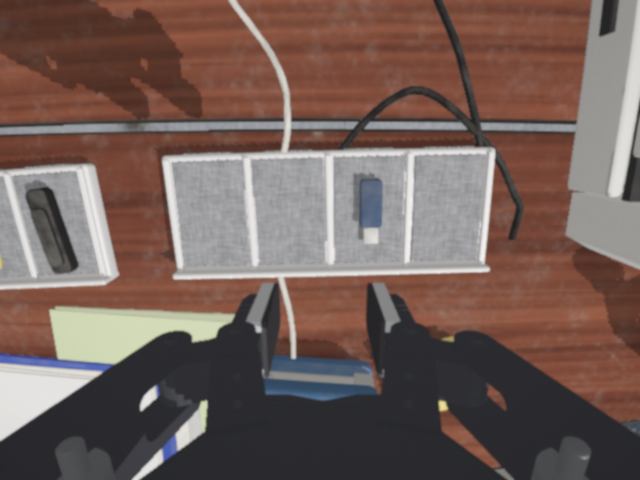

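The stick lies centred and straight at (371,210), in the second bay from the robot's left. Now the other three.

```bash
python3 - <<'E'
from pp import *
for n in ("eraser","tag","clip"):
    run(n)
    if n!="clip": continue
bot.move_to((.48,.11,.16),R(0)); bot.dwell(.1); 
import pickle; pickle.dump(bot.calibration("wrist"),open("cal2.pkl","wb"))
cv2.imwrite("pics/p2.png",bot.snapshot("wrist")); cv2.imwrite("pics/s2.png",bot.snapshot("scene")[150:430,120:500])
E
```

```text
eraser pick hit False z 0.0191 gap 0.236 F 59.3
 carried gap 0.235; place hit True z 0.0171 t 19.175
tag pick hit False z 0.0190 gap 0.255 F 58.6
 carried gap 0.252; place hit True z 0.0185 t 25.2833
clip pick hit False z 0.0189 gap 0.213 F 58.9
 carried gap 0.208; place hit True z 0.0187 t 30.2917
```

View pics/p2.png

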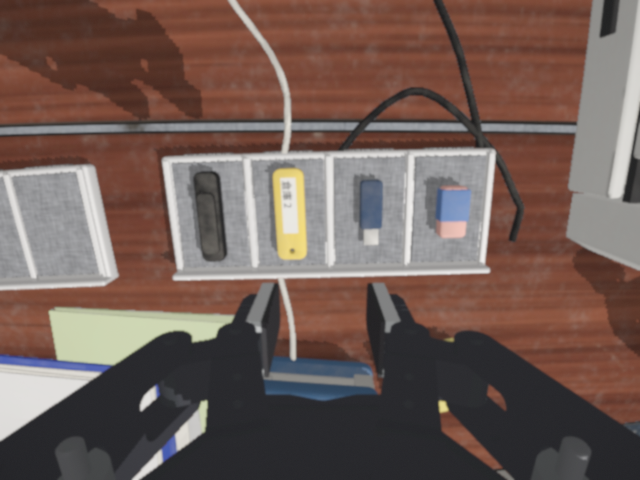

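View pics/s2.png

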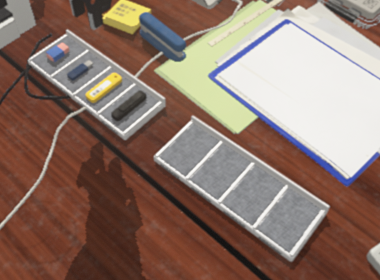

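All four lie flat and centred in mirror order: eraser (453,212), stick (371,211), tag (290,214), clip (210,216). The stapler is where it was, and the arm is clear. Handing in.

```bash
python3 -c "
from rig import bot
print(bot.close_job())"
```

```text
the job is handed in; nothing more can be done
None
```

The job is handed in: left to right, the empty rack now holds the eraser, memory stick, key tag and belt clip, each flat, lengthways and centred in its bay in the final pictures, with the stapler untouched and about 31 s used of the 96 s allowed.

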